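# Set and clamp the pill crusher's sliding leg

### The arm

A 6-joint arm with a two-finger parallel gripper is mounted at the origin on the work surface. World frame = base frame: x ahead of the robot, y to its left, z up, the work surface at z = 0. Lengths are in m, angles in degrees, forces in N, time in s.
With the tool pointing down it reaches from about 0.25 to 0.725 m from the base axis. Payload 9.7 kg.
Tool frame: the origin (TCP) lies midway between the tips of the shut fingers; the grasp point (between the pads) lies 19 mm behind it (bot.pinch_z is the distance from the TCP to the grasp point, in m); z points along the fingers, y is the line along which they close (so a half turn about z gives the same grasp; the last joint's range is limited). The gripper opens to 85 mm and grips with 20 to 120 N. Pads are 22 mm wide; open, the fingers measure 114 mm over their backs; the gripper's body (76 mm by 85 mm) begins 54 mm behind the grasp point. The pads swing forward as they close: fully open they stand 13 mm farther back than shut.
Start: joints at [68.067, 4.979, 10.078, 95.1, 0, 90], TCP at [0.205, 0.51, 0.231] pointing down, gripper open.
Joint ranges: [-179.16, 179.16], [-48.56, 103.87], [-65.8, 70.77], [-126.05, 130.52], [-82.76, 87.17], [-180, 180]. Speed limits (degrees/s): [127.2, 127.2, 147.25, 180, 180, 180].

### API

Orientations are given as [roll, pitch, yaw] about the fixed x, y, z axes, in that order (R = Rz(yaw) Ry(pitch) Rx(roll)).
In Python, from workcell import sensors, camera, camera_params, ticket, bot gives the robot as it stands.
- The arm moves only by the shell command python3 -m jog 'ROWS' [FORCE]. ROWS is JSON, a list that holds one entry, the list of rows, each a list of 5 numbers: the shift along the world's x, y, z in units of 50 mm (1.0 is 50 mm), then the turn about the world's z in units of 5 degrees (1.0 is 5 degrees), then the opening, from 0 (shut) to 1 (fully open). In form: [[[tx, ty, tz, yaw, grip], ...]]. A call has 1 to 8 rows; each row shifts and turns the commanded pose from where the row before left it; what a row does not reach is not made up. A row lasts 1/10 s, in which the tool goes at most 50 mm and 8.59 degrees, less where a joint would pass 70% of its speed; a pose out of reach is approached as far as the arm can. A call is refused whole if a number of a shift passes 1 or a number of a turn 1, either way. A call with a gripper value outside its range is refused whole. The fingers move at their own pace and stop on an object; FORCE is the grip in N (left out, the last holds). Time passes only in rows, so rows that do not move let the fingers close. It gives the time, the measured TCP pose, the force, the opening and the grip force at its end, in the units of the state.
- sensors.get_obs(): the state, without advancing time (a new reading comes with each control period).
- camera(name): name is "scene" or "top"; returns the picture (400x640x3 uint8, blue, green, red); there is no depth.
- camera_params(name): a dict with "fx", "fy", "cx", "cy" (pixels), "k1" (the pictures are not rectified: a ray, as slopes to the right and down, at radius r is drawn at 1 + k1 r^2 times it, then the intrinsics apply), "T" (4x4, takes a point from camera to world coordinates). Camera axes: x right, y down, z forward; pixel columns grow to the right and rows downward; lengths in m; the calibration is good to about 2 mm. A picture is of the moment at which its call begins. camera_params takes no time and is no camera call.
- ticket.job_done(): hands the job in; it is judged then, once.
The state is a dict: "time": time; "q": joint angles; "qd": joint speeds; "joint_efforts": joint torques, N m; "ee_pos": TCP position; "tcp_rot": TCP orientation; "wrist_force": force on the tool from outside, world axes, zero at the start; "torque": the same for the moment, N m; "opening": finger opening in m; "grasp_force": force on a finger pad.
Only numpy, scipy, OpenCV 4.12 (cv2) and the standard library are available. Lean on these libraries where they do the work, as an engineer would, in place of code of your own. Each camera call takes 0.05 s, during which the arm holds its last target. There are 200 camera calls.

### The job

Pull the pill crusher's spring-loaded support leg out by its upright fin until its pointer is in line with the index clip, then, keeping it held there, swing the forked cam lever, which leans over the fin, past upright and fully back to its stop (closed) with the same hand. The worn clamp slips by itself, so do not let go: finish with the fingers still holding the leg at the index and the lever closed. Do not close the lever away from the index, and leave everything else on the counter where it is.

Things in the scene. Friction and masses are not known exactly. Their poses are not given: they have to be found in the camera images.
- crusher: Fixed cast aluminium hand-cranked pill crusher; origin on the counter, z up, x away from the robot at yaw 0 (yaw varies +-0.45). Housing 206 mm tall, foot 130 x 100 mm, centred at y=+105 mm; crank and black knob beyond. A rail for the leg runs to its own -y; beside it, at x=+78 mm, a flat scale strip, 24 mm wide.
- leg: Aluminium sliding leg, axes as the crusher's; slides only along that y, outwards to -y, 0 to 105 mm, starting fully in (y=-45 mm on the crusher). A spring pulls it back with 1.5 N (in) to 6 N (out). Origin at counter height on the line (y=0) of fin and pointer. Block 114 x 34 mm, top at z 30 mm.
- fin (a point): Middle of the leg's plain upright fin, at x=+6, y=0, z=55 mm in the leg's frame. Fin: 12 mm thick in y, x=-38 to +50 mm, z 30 to 80 mm. Take it from above across its thickness, at its far (+x) end, where the open lever leaves room. Fingers loosely astride it can be moved along it.
- pointer (a point): Tip of the leg's small pointer, 4 mm wide, at its far end: x=+64, y=0, z=24 mm in the leg's frame.
- lever (a joint): Cam lever's angle in rad: 0 = closed, at its stop, leaning back 0.2 past upright (to -x, off the fin); grows as it swings to +x over the fin (0.2 = upright), up to 0.8; starts open at 0.55 to 0.75. Pivot parallel to y at x=-45, y=0, z=36 mm in the leg's frame. It stays where it is left; 2 to 4 N at the tip moves it.
- lever_tip (a point): Point between the tips of the forked black lever's two flat prongs, 36 mm from the pivot. The prongs, 9 mm thick, lie either side of the fin, 10 to 27 mm from its middle plane: fingers astride the fin and moved to -x push both. Closed, the faces they push are at x=-43 mm at z 45 and -46 mm at z 65 (leg's frame), tips at z 72 mm.
- clip: Fixed steel index clip on the scale strip, axes as the crusher's: 30 x 14 mm with a thin blade 4 mm wide in y, top at z 31 mm, x=-9 to +19 mm. Origin at counter height below the blade (y=0). The leg is at the index when it and the clip have the same y in the crusher's axes: 40 to 85 mm of travel.
- mortar: White ceramic mortar, 104 mm across, 60 mm high, pestle leaning in it (to 115 mm high). Origin under its centre. Leave alone.
- cups: Stack of pale green medicine cups, 41 mm across, 63 mm high. Origin under its centre. Leave alone.
- funnel: Clear plastic funnel standing on its mouth, 84 mm across, 80 mm high. Origin under its centre. Leave alone.
- pill_bottle: Small capped pill jar, 42 mm across, 75 mm high. Origin under its centre. Leave alone.
- kidney_dish: Steel kidney dish about 180 x 100 mm, 34 mm high. Leave alone.
- pill_cutter: Small white pill cutter with clear lid, 85 x 42 x 27 mm. Leave alone.

How it is judged:
By the outcome, as a careful person would: the job done as asked, in the order asked, and still so for the second after the job is handed in, while the arm keeps its last pose, push and grip.
It also fails if it takes over 38 s, if anything falls off the work surface, if the arm or the gripper's body presses on something with over 40 N, if the wrist force passes 120 N, or if a joint passes its speed limit or range.

## Working session

There is one attempt and no reset: what is moved stays moved. The work goes in short steps, Python scripts to look and compute and a shell command to move; the robot and the scene stay as the last step left them, time stands still between calls to the robot, and variables do not carry over. Pictures are saved under pics/ and viewed, at most 10 in all, crops included, and the job is handed in when it is done.

```bash
mkdir -p pics
cat > h.py <<'E'
import numpy as np, cv2
from workcell import sensors,camera,camera_params,ticket,bot
def ray(cam,u,v):
    p=camera_params(cam); a=np.array([(u-p['cx'])/p['fx'],(v-p['cy'])/p['fy']]); s=a.copy()
    for _ in range(20): s=a/(1+p['k1']*(s@s))
    T=np.array(p['T']); return T[:3,3],T[:3,:3]@np.array([s[0],s[1],1])
def onz(cam,u,v,z):
    o,d=ray(cam,u,v); return o+d*(z-o[2])/d[2]
def proj(cam,P):
    p=camera_params(cam);T=np.array(p['T']);c=T[:3,:3].T@(np.array(P)-T[:3,3]);s=c[:2]/c[2];s=s*(1+p['k1']*(s@s))
    return p['fx']*s[0]+p['cx'],p['fy']*s[1]+p['cy']
E
python3 - <<'E'
from h import *
for n in ("scene","top"):
    cv2.imwrite(f"pics/{n}0.png",camera(n)); p=camera_params(n); print(n,p['fx'],np.round(p['T'],3).tolist())
print(sensors.get_obs(),bot.pinch_z)
E
```

```text
scene 377.6274879725512 [[-0.568, 0.562, -0.601, 1.171], [0.823, 0.385, -0.418, 0.417], [-0.004, -0.732, -0.681, 0.743], [0.0, 0.0, 0.0, 1.0]]
top 438.2059262794665 [[0.008, -0.991, 0.131, 0.399], [-1.0, -0.007, 0.013, -0.026], [-0.012, -0.131, -0.991, 1.474], [0.0, 0.0, 0.0, 1.0]]
{'time': 0.1, 'q': array([6.80675557e+01, 5.00872877e+00, 1.00392834e+01, 9.50997775e+01,
       3.07975661e-03, 9.00013210e+01]), 'qd': array([ 0.00919486, -0.02348177,  0.03151261, -0.07468328, -0.06680691,
        0.085785  ]), 'joint_efforts': array([-9.36267206e-04, -5.21560156e+01,  4.65652764e+01,  1.59833551e-02,
       -6.28892872e-05, -7.09947940e-06]), 'ee_pos': array([0.20534156, 0.51000957, 0.23064907]), 'tcp_rot': array([-1.79930777e+02, -3.07815842e-03,  1.58066231e+02]), 'wrist_force': array([-0.14964448,  0.18101488,  0.53999879]), 'torque': array([-0.01816325, -0.01293696,  0.00116369]), 'grasp_force': 0.0, 'opening': 0.08533209752425325} 0.0187
```

View pics/scene0.png

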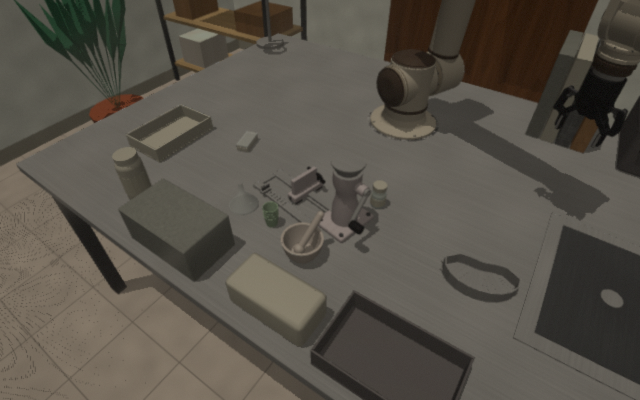

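View pics/top0.png

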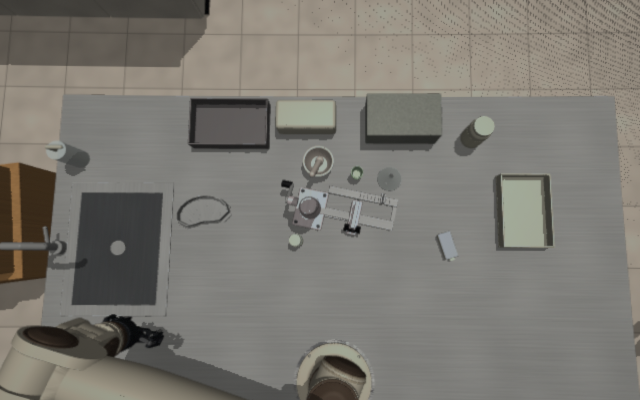

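The top view shows the crusher housing at about (309,208), the leg and fin at (354,215), the dark lever at (352,230) and the scale strip running from (330,190) to (397,203). The arm is at the left. I'll enlarge both views.

Run:
```python
from h import *
t=cv2.imread("pics/top0.png")[175:245,310:410]; s=cv2.imread("pics/scene0.png")[150:230,240:340]
g=lambda i:np.clip(cv2.resize(i,None,fx=8,fy=8,interpolation=cv2.INTER_CUBIC).astype(float)*1.5,0,255)
cv2.imwrite("pics/t1.png",g(t)[:560]);cv2.imwrite("pics/s1.png",g(s)[:600])
```

```text
[ WARN:0@0.206] global loadsave.cpp:1063 imwrite_ Unsupported depth image for selected encoder is fallbacked to CV_8U.
```

View pics/t1.png

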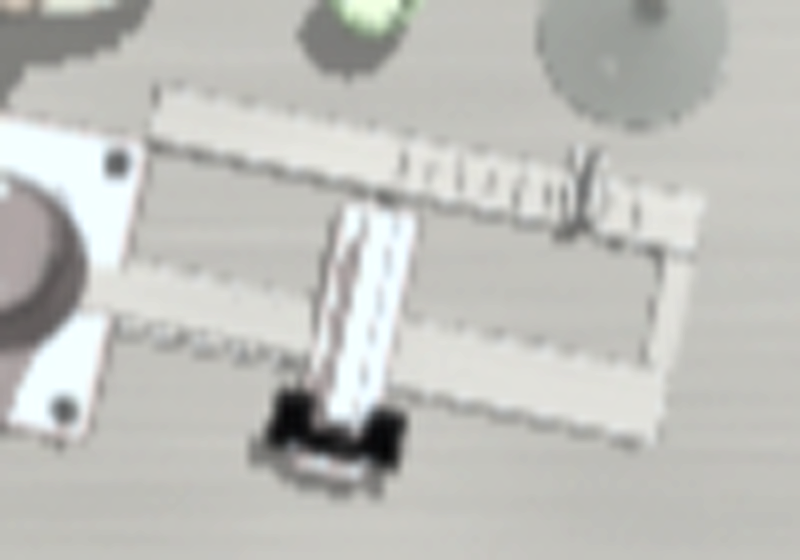

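View pics/s1.png

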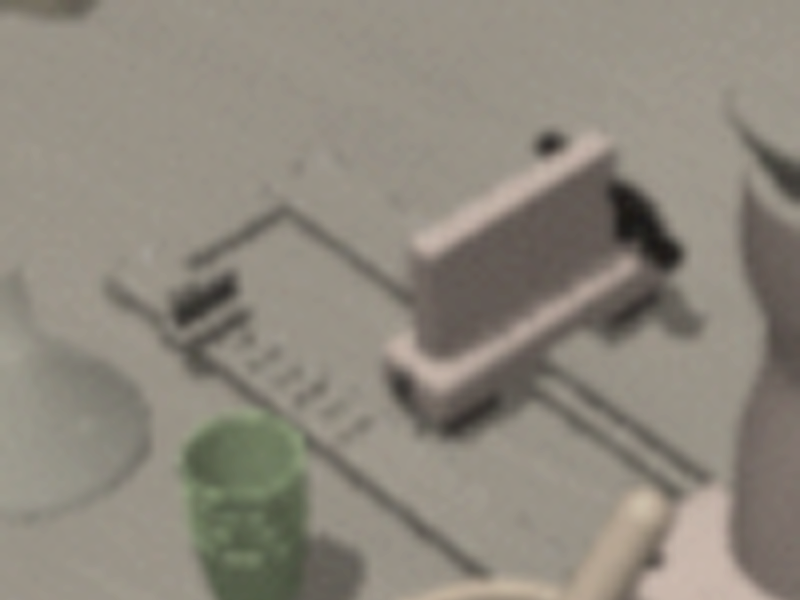

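The top crop puts the clip blade at about (583,190), i.e. full-image (382.9,198.8). The leg block is centred on a line from about (378,205) to (345,420). The scene crop shows the top of the fin running from (425,243), its far end, to (600,140). The clip is at (205,295).

Run:
```python
from h import *
T=lambda u,v,z:onz('top',310+u/8,175+v/8,z)
S=lambda u,v,z:onz('scene',240+u/8,150+v/8,z)
a,b=T(155,88,.003),T(705,195,.003);d=b-a;yaw=np.arctan2(d[0],-d[1]);print('yaw strip',np.degrees(yaw))
a,b=S(425,243,.08),S(600,137,.08);d=a-b;print('fin far/near end',a,b,np.linalg.norm(d),np.degrees(np.arctan2(d[1],d[0])))
a,b=T(400,205,.08),T(362,432,.08)
R=lambda y:np.array([[np.cos(y),-np.sin(y)],[np.sin(y),np.cos(y)]])
C=T(583,190,.031);print('clip top',C, 'scene',S(208,290,.031))
# block top corners (z=.03): left/right far corners in top, and pointer
L=[T(345,208,.03),T(415,212,.03)]
print('blk',L)
far=S(425,243,.08)[:2]
print('fin far end in crusher axes',R(-yaw)@far,'clip',R(-yaw)@C[:2],R(-yaw)@S(208,290,.031)[:2],'blk',[R(-yaw)@l[:2] for l in L])
# channel edges at z 0.08 from scene housing foot right edge as check of crusher origin
```

```text
yaw strip -10.772495923207979
fin far/near end [ 0.56986614 -0.07018899  0.08      ] [ 0.48976864 -0.05383125  0.08      ] 0.08175074733551409 -11.542391905403054
clip top [ 0.58471466 -0.16072455  0.031     ] scene [ 0.58951276 -0.15449615  0.031     ]
blk [array([ 0.57665718, -0.06224057,  0.03      ]), array([ 0.57518246, -0.09125112,  0.03      ])]
fin far end in crusher axes [0.57294244 0.03756148] clip [ 0.60445127 -0.04860324] [ 0.60800067 -0.04158779] blk [array([0.57812817, 0.04663914]), array([0.5821018 , 0.01786421])]
```

```bash
python3 -m jog '[[[0.12,-0.486,0.5,-1,1],[0.12,-0.486,0.5,-1,1],[0.12,-0.486,0,-1,1],[0.12,-0.486,0,-1,1],[0.12,-0.486,0,-1,1],[0.12,-0.486,0,-1,1],[0.12,-0.486,0,-1,1],[0.12,-0.486,0,-1,1]]]' 60
python3 -m jog '[[[0.12,-0.486,0,-1,1],[0.12,-0.486,0,-1,1],[0.12,-0.486,0,-1,1],[0.12,-0.486,0,-1,1],[0.12,-0.486,0,-1,1],[0.12,-0.486,0,-1,1],[0.12,-0.486,0,-1,1],[0.12,-0.486,0,-1,1]]]'
python3 -m jog '[[[0.12,-0.486,0,-1,1],[0.12,-0.486,0,-1,1],[0.12,-0.486,0,-1,1],[0.12,-0.486,0,-1,1],[0.12,-0.486,0,-1,1],[0.12,-0.486,0,-1,1],[0.12,-0.486,0,-1,1],[0.12,-0.486,0,-1,1]]]'
python3 -m jog '[[[0.4,0,0,-1,0.8],[0.4,0,0,-1,0.6],[0.4,0,0,-1,0.5],[0.4,0,0,-1,0.5],[0.4,0,0,-1,0.5],[0.4,0,0,-1,0.5],[0.4,0,0,-1,0.5],[0.4,0,0,-1,0.5]]]'
```

```text
time: 0.9
ee_pos: [0.2534, 0.3147, 0.281]
tcp_rot: [-180.0, 0.0, 117.9]
wrist_force: [-0.5, -0.4, 0.7]
opening: 0.0853
grasp_force: 0.0
time: 1.7
ee_pos: [0.3014, 0.1204, 0.2811]
tcp_rot: [-180.0, 0.0, 77.9]
wrist_force: [0.9, 0.4, 0.3]
opening: 0.0858
grasp_force: 0.0
time: 2.5
ee_pos: [0.3494, -0.0741, 0.2811]
tcp_rot: [-180.0, 0.0, 37.9]
wrist_force: [-0.2, 0.6, -0.2]
opening: 0.0852
grasp_force: 0.0
time: 3.3
ee_pos: [0.5101, -0.073, 0.2809]
tcp_rot: [-180.0, 0.0, -2.1]
wrist_force: [0.6, -0.4, 1.5]
opening: 0.0426
grasp_force: 0.0
```

```bash
python3 -m jog '[[[0.43,0,-0.4,-1,0.5],[0.43,0,-0.7,-0.75,0.5],[0,0,-0.8,0,0.5],[0,0,-0.8,0,0.5],[0,0,-0.6,0,0.5],[0,0,0,0,0.5]]]'
python3 - <<'E'
from h import *
i=camera('scene');t=camera('top')
g=lambda i,f:cv2.resize(i,None,fx=f,fy=f,interpolation=cv2.INTER_CUBIC)
a=g(i[130:230,240:340],5);b=g(t[165:265,330:390],5)
cv2.imwrite('pics/c2.png',np.clip(np.hstack([a,b]).astype(float)*1.5,0,255).astype(np.uint8))
E
```

```text
time: 3.9
ee_pos: [0.5475, -0.0874, 0.1115]
tcp_rot: [-179.4, 0.5, -9.3]
wrist_force: [0.2, -0.4, 0.5]
opening: 0.043
grasp_force: 0.0
```

View pics/c2.png

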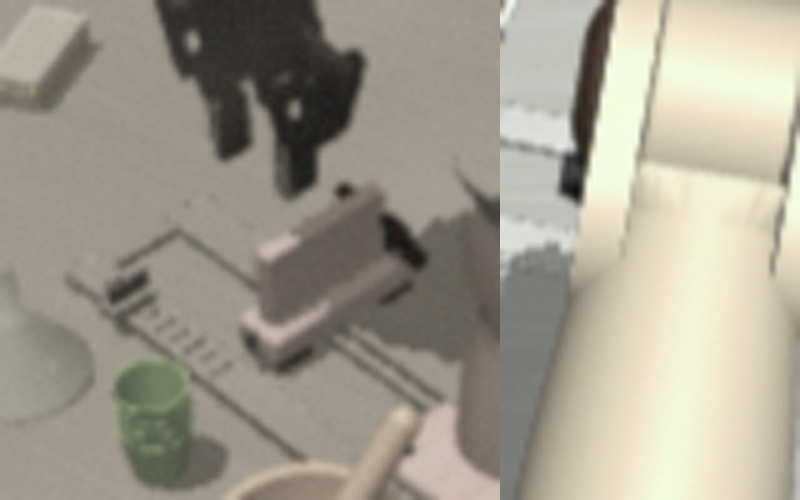

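The arm hides the leg from the top camera. In the scene view the open fingers are above the fin, but the TCP reading is about 14 mm off in y. I'll let it settle.

```bash
python3 -m jog '[[[0,0,0,0,0.5],[0,0,0,0,0.5]]]'; python3 -c "
from h import *
print(sensors.get_obs()['q'])"
```

```text
time: 4.2
ee_pos: [0.551, -0.0879, 0.1184]
tcp_rot: [-179.4, -0.2, -9.3]
wrist_force: [-0.1, 0.2, -0.3]
opening: 0.0425
grasp_force: 0.0
[ -9.39148631   5.12479328  -2.24392964  82.46247452   0.6416421
 179.94343385]
```

The cause is joint 6 at its limit (q6 = 180). I'll turn the equivalent half turn back.

```bash
python3 -m jog '[[[0,0,0,1,0.5],[0,0,0,1,0.5],[0,0,0,1,0.5],[0,0,0,1,0.5],[0,0,0,1,0.5],[0,0,0,1,0.5],[0,0,0,1,0.5],[0,0,0,1,0.5]]]' >/dev/null
python3 -m jog '[[[0,0,0,1,0.5],[0,0,0,1,0.5],[0,0,0,1,0.5],[0,0,0,1,0.5],[0,0,0,1,0.5],[0,0,0,1,0.5],[0,0,0,1,0.5],[0,0,0,1,0.5]]]'>/dev/null
python3 -m jog '[[[0,0,0,1,0.5],[0,0,0,1,0.5],[0,0,0,1,0.5],[0,0,0,1,0.5],[0,0,0,1,0.5],[0,0,0,1,0.5],[0,0,0,1,0.5],[0,0,0,1,0.5]]]'>/dev/null
python3 -m jog '[[[0,0,0,1,0.5],[0,0,0,1,0.5],[0,0,0,1,0.5],[0,0,0,1,0.5],[0,0,0,1,0.5],[0,0,0,1,0.5],[0,0,0,1,0.5],[0,0,0,1,0.5]]]'
python3 -m jog '[[[0,0.3,0,1,0.5],[0,0,0,1,0.5],[0,0,0,1,0.5],[0,0,0,0.7,0.5],[0,0,0,0,0.5]]]'
```

```text
time: 7.4
ee_pos: [0.5506, -0.0878, 0.1177]
tcp_rot: [-179.4, 0.1, 150.9]
wrist_force: [0.2, -0.3, -0.4]
opening: 0.0429
grasp_force: 0.0
time: 7.9
ee_pos: [0.5506, -0.0728, 0.1176]
tcp_rot: [-179.4, 0.1, 169.2]
wrist_force: [-0.3, -0.2, 0.2]
opening: 0.0424
grasp_force: 0.0
```

```bash
python3 -m jog '[[[0,0,-0.5,0,0.5],[0,0,-0.5,0,0.5],[0,0,-0.3,0,0.5],[0,0,-0.2,0,0.5],[0,0,0,0,0.5]]]' 30
python3 -m jog '[[[0,0,0,0,0.1],[0,0,0,0,0.1],[0,0,0,0,0.1],[0,0,0,0,0.1],[0,0,0,0,0.1],[0,0,0,0,0.1]]]' 30
python3 - <<'E'
from h import *
cv2.imwrite('pics/c3.png',np.clip(cv2.resize(camera('scene')[150:230,240:340],None,fx=5,fy=5,interpolation=cv2.INTER_CUBIC).astype(float)*1.5,0,255).astype(np.uint8))
E
```

```text
time: 8.4
ee_pos: [0.5495, -0.0727, 0.0405]
tcp_rot: [-179.4, -0.1, 169.1]
wrist_force: [1.0, 0.4, -0.9]
opening: 0.0427
grasp_force: 0.0
time: 9.0
ee_pos: [0.5508, -0.0725, 0.0426]
tcp_rot: [-179.4, 0.1, 169.1]
wrist_force: [-0.6, 1.6, 6.8]
opening: 0.0118
grasp_force: 33.1
```

View pics/c3.png

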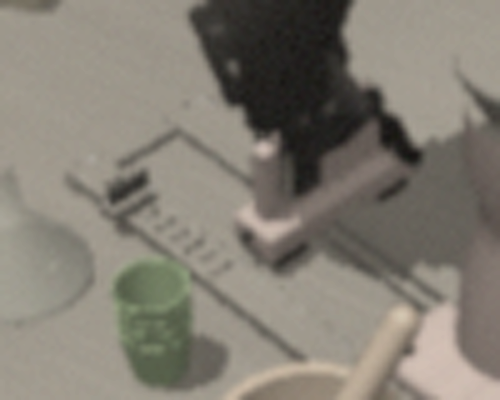

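The fin is gripped (opening 12 mm, 33 N) at the leg's far end. I'll pull it out 60 mm along the rail and then compare pointer and clip.

```bash
python3 -m jog '[[[0,0,0.06,0,0.1],[-0.038,-0.196,0,0,0.1],[-0.038,-0.196,0,0,0.1],[-0.038,-0.196,0,0,0.1],[-0.038,-0.196,0,0,0.1],[-0.038,-0.196,0,0,0.1],[-0.038,-0.196,0,0,0.1],[0,0,0,0,0.1]]]' 60
python3 - <<'E'
from h import *
s=np.mean([camera('scene').astype(float) for _ in range(4)],0)
np.save('s60.npy',s)
t=cv2.imread('pics/top0.png').astype(float); t1=camera('top').astype(float)
g=lambda i,f:cv2.resize(i,None,fx=f,fy=f,interpolation=cv2.INTER_CUBIC)
a=g(s[165:215,250:300],10); b=np.vstack([g(t[180:210,370:400],8),g(t1[180:210,370:400],8)]); b=np.vstack([b,np.zeros((20,240,3))])
cv2.imwrite('pics/c4.png',np.clip(np.hstack([a,b])*1.5,0,255).astype(np.uint8))
print(sensors.get_obs()['ee_pos'],[proj('top',p) for p in [(0.585,-.16,.031)]])
E
```

```text
time: 9.85
ee_pos: [0.5386, -0.1318, 0.0428]
tcp_rot: [-179.4, -0.0, 169.1]
wrist_force: [6.0, 2.6, -13.2]
opening: 0.0114
grasp_force: 61.4
[ 0.53872489 -0.13096576  0.04278461] [(np.float64(382.65541083528825), np.float64(198.6631548185505))]
```

View pics/c4.png

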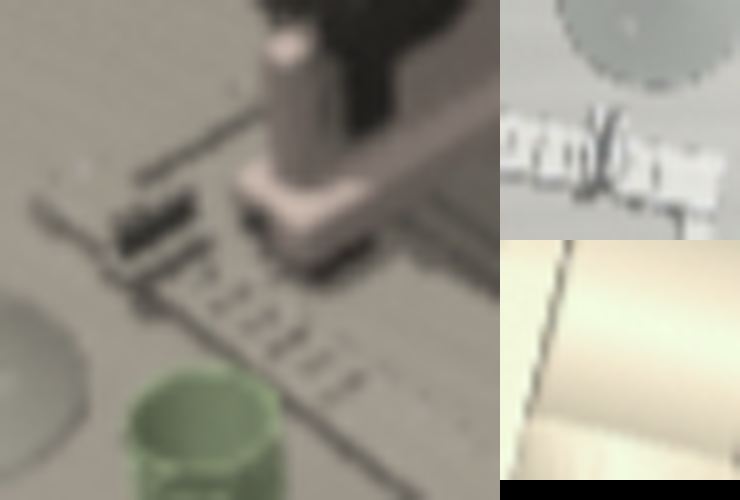

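The scene crop shows the clip's dark blade face from (118,240) to (195,200), full-image about (265.6,187). The fin's far top end is at (288,42), full-image (278.8,169.2), and the leg has not yet reached the clip. The top view is hidden by the arm. I'll sample brightness profiles along the crusher's y on the right planes.

Run:
```python
from h import *
yaw=np.radians(-10.8);c,s=np.cos(yaw),np.sin(yaw)
W=lambda x,y,z:(c*x-s*y,s*x+c*y,z)
def prof(img,cam,xs,ys,z):
    m=np.array([[proj(cam,W(x,y,z)) for y in ys] for x in xs],np.float32)
    return cv2.remap(img.astype(np.float32),m[...,0],m[...,1],cv2.INTER_CUBIC).mean(2).mean(0)
S=np.load('s60.npy').astype(np.float32);T=cv2.imread('pics/top0.png')
p=sensors.get_obs()['ee_pos'];print('tcp c',c*p[0]+s*p[1],-s*p[0]+c*p[1])
ys=np.arange(-.066,-.024,.002);xs=np.linspace(.593,.613,9)
print((ys*1000).astype(int).tolist())
print('clip scene z31',prof(S,'scene',xs,ys,.031).round().astype(int).tolist())
print('clip top z31',prof(T,'top',xs,ys,.031).round().astype(int).tolist())
ys=np.arange(-.05,.0,.002);print((ys*1000).astype(int).tolist())
print('fin top z80',prof(S,'scene',np.linspace(.562,.568,4),ys,.08).round().astype(int).tolist())
ys=np.arange(0.01,.056,.002);print((ys*1000).astype(int).tolist())
print('fin0 scene',prof(cv2.imread('pics/scene0.png'),'scene',np.linspace(.53,.568,9),ys,.08).round().astype(int).tolist())
print('blk0 top z30',prof(T,'top',np.linspace(.525,.57,9),ys,.03).round().astype(int).tolist())
```

```text
tcp c 0.553723127952863 -0.027699017121227534
[-66, -64, -62, -60, -57, -55, -53, -51, -49, -47, -45, -43, -41, -39, -37, -35, -33, -31, -29, -27, -25]
clip scene z31 [98, 95, 89, 83, 80, 83, 88, 90, 87, 79, 69, 59, 53, 53, 58, 69, 81, 90, 91, 86, 79]
clip top z31 [144, 146, 147, 145, 139, 132, 132, 132, 113, 87, 82, 108, 124, 117, 125, 139, 133, 131, 141, 148, 149]
[-50, -48, -46, -44, -41, -39, -37, -35, -33, -31, -29, -27, -25, -23, -21, -19, -17, -15, -13, -11, -9, -7, -5, -3, -1]
fin top z80 [81, 77, 74, 71, 66, 62, 60, 61, 69, 82, 91, 93, 90, 80, 65, 50, 42, 39, 38, 37, 35, 31, 26, 23, 21]
[10, 12, 14, 16, 18, 20, 22, 24, 26, 28, 30, 32, 34, 36, 38, 40, 42, 44, 46, 48, 50, 52, 54]
fin0 scene [95, 95, 95, 95, 95, 96, 97, 97, 97, 99, 104, 111, 116, 119, 119, 112, 98, 80, 67, 61, 61, 60, 60]
blk0 top z30 [133, 132, 130, 127, 135, 156, 168, 168, 158, 155, 164, 170, 169, 166, 147, 120, 112, 122, 139, 145, 121, 102, 115]
```

```bash
python3 -m jog '[[[0,0,-0.04,0,0.1],[-0.025,-0.13,0,0,0.1],[-0.025,-0.13,0,0,0.1],[-0.024,-0.129,0,0,0.1],[0,0,0,0,0.1],[0,0,0,0,0.1]]]' 60
python3 - <<'E'
from h import *
s=np.mean([camera('scene').astype(float) for _ in range(4)],0)
np.save('s80.npy',s)
o=sensors.get_obs();p=o['ee_pos'];y=np.radians(-10.8);print(p,-np.sin(y)*p[0]+np.cos(y)*p[1])
a=cv2.resize(s[165:205,250:290],None,fx=15,fy=15,interpolation=cv2.INTER_CUBIC)
cv2.imwrite('pics/c5.png',np.clip(a*1.7,0,255).astype(np.uint8))
E
```

```text
time: 10.7
ee_pos: [0.5348, -0.1505, 0.0427]
tcp_rot: [-179.4, 0.0, 169.1]
wrist_force: [-2.6, 4.6, 3.7]
opening: 0.0114
grasp_force: 63.7
[ 0.53488756 -0.15026052  0.04269665] -0.047371058234042
```

View pics/c5.png

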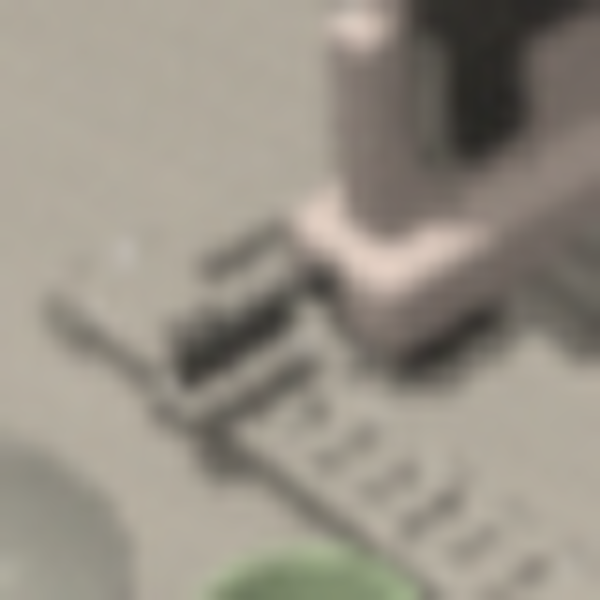

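The pointer's dark tip at (318,275), full-image (271.2,183.3), now sits at the near end of the dark blade face, which runs (185,365)–(290,310). I'll compare the two numerically in the same picture.

Run:
```python
from h import *
yaw=np.radians(-10.8);c,s=np.cos(yaw),np.sin(yaw)
W=lambda x,y,z:(c*x-s*y,s*x+c*y,z)
def m(img,z,xs,ys,cam='scene'):
    q=np.array([[proj(cam,W(x,y,z)) for y in ys] for x in xs],np.float32)
    return cv2.remap(img.astype(np.float32),q[...,0],q[...,1],cv2.INTER_CUBIC).mean(2)
xs=np.arange(.574,.622,.003)
for n,off in(('s80',0),('s60',.0197)):
  ys=np.arange(-.066,-.024,.002)+off
  print(n,'z24',(ys*1e3).round().astype(int).tolist())
  for x,r in zip(xs,m(np.load(n+'.npy'),.024,xs,ys)): print(int(round(x*1000)),' '.join('%3d'%v for v in r))
ys=np.arange(-.066,-.024,.002)
print('top0 z31');T=cv2.imread('pics/top0.png')
for x,r in zip(xs,m(T,.031,xs,ys,'top')): print(int(round(x*1000)),' '.join('%3d'%v for v in r))
ys=np.arange(.014,.056,.002);print('top0 pointer z24',(ys*1e3).round().astype(int).tolist())
for x,r in zip(xs[:8],m(T,.024,xs,ys,'top')): print(int(round(x*1000)),' '.join('%3d'%v for v in r))
```

```text
s80 z24 [-66, -64, -62, -60, -58, -56, -54, -52, -50, -48, -46, -44, -42, -40, -38, -36, -34, -32, -30, -28, -26]
574 113 120 122 122 121 119 119 118 120 121 122 123 123 120 112 102  88  73  65  62  60
577 100 106 112 114 113 114 110 109 112 115 117 116 115 112 108  99  85  74  66  61  61
580  80  82  87  92  94  91  88  85  81  86  92  97  98  97  94  89  82  73  66  63  60
583  71  72  77  78  78  76  71  60  55  53  57  67  74  79  79  79  76  73  70  66  64
586  70  71  78  85  84  78  68  59  48  40  40  47  55  62  68  70  72  73  69  67  65
589  68  68  76  88  92  87  77  65  55  52  54  58  63  63  59  61  64  65  66  64  62
592  68  66  73  84  91  88  78  65  55  55  65  79  86  85  80  75  70  69  67  66  63
595  66  67  76  84  89  88  79  62  49  44  49  63  80  92  97  94  90  88  86  83  74
598  72  71  77  88  92  87  75  62  47  35  34  45  62  83  93  94  92  89  91  91  88
601  87  84  86  89  91  88  78  62  47  38  34  38  53  73  85  86  80  74  76  83  91
604  98  96  94  89  84  77  70  63  49  38  33  37  54  69  82  80  71  61  61  72  85
607  99  99  97  9
[... 3728 characters left out ...]
 121 120 139 162 167 162 153 160 169 170 168 163 141 133 156 170 166 145 118 107 112
577 123 117 136 161 168 162 150 155 168 171 168 166 151 138 151 166 168 147 120 114 123
580 125 117 128 152 163 160 149 146 156 159 158 159 156 147 150 158 159 147 127 120 127
583 125 119 121 134 144 145 134 123 122 122 124 135 145 143 137 137 134 130 127 126 128
586 119 118 113 115 118 118 111 100  90  83  84  97 115 115 104 103 105 110 116 117 116
589 109 111 108 109 112 110 104 100  93  87  84  89 104 109 100  96  97 103 106 106 108
592 124 123 122 127 133 132 127 124 122 120 122 125 130 132 128 121 121 119 118 122 128
595 143 139 141 150 153 151 144 139 138 141 147 151 153 153 150 147 145 144 145 149 153
```

Run:
```python
from h import *
yaw=np.radians(-10.8);c,s=np.cos(yaw),np.sin(yaw)
W=lambda x,y,z:(c*x-s*y,s*x+c*y,z)
def m(img,z,xs,ys,cam='scene'):
    q=np.array([[proj(cam,W(x,y,z)) for y in ys] for x in xs],np.float32)
    return cv2.remap(img.astype(np.float32),q[...,0],q[...,1],cv2.INTER_CUBIC).mean(2)
xs=np.arange(.571,.590,.001);ys=np.arange(-.012,.012,.0005)
a=m(np.load('s60.npy'),.027,xs,ys-.0277)
b=m(cv2.imread('pics/scene0.png'),.027,xs,np.arange(-.022,.022,.0005)+.0325).astype(np.float32)
r=cv2.matchTemplate(b,a.astype(np.float32)[2:-2],cv2.TM_CCOEFF_NORMED)
i=np.unravel_index(r.argmax(),r.shape);print('start fin y (TCP frame) ',.0325+(-.022+i[1]*.0005+.012),r.max(),i)
```

```text
Traceback (most recent call last):
  File "h.py", line 10, in proj
    p=camera_params(cam);T=np.array(p['T']);c=T[:3,:3].T@(np.array(P)-T[:3,3]);s=c[:2]/c[2];s=s*(1+p['k1']*(s@s))
ValueError: time passes only in moves, steps and waits
```

```bash
sed -i '2a from functools import lru_cache\ncamera_params=lru_cache(None)(camera_params)' h.py
python3 - <<'E'
from h import *
yaw=np.radians(-10.8);c,s=np.cos(yaw),np.sin(yaw)
W=lambda x,y,z:(c*x-s*y,s*x+c*y,z)
def m(img,z,xs,ys,cam='scene'):
    q=np.array([[proj(cam,W(x,y,z)) for y in ys] for x in xs],np.float32)
    return cv2.remap(img.astype(np.float32),q[...,0],q[...,1],cv2.INTER_CUBIC).mean(2)
xs=np.arange(.571,.590,.001);ys=np.arange(-.012,.012,.0005)
a=m(np.load('s60.npy'),.027,xs,ys-.0277)
b=m(cv2.imread('pics/scene0.png'),.027,xs,np.arange(-.022,.022,.0005)+.0325).astype(np.float32)
r=cv2.matchTemplate(b,a.astype(np.float32)[2:-2],cv2.TM_CCOEFF_NORMED)
i=np.unravel_index(r.argmax(),r.shape);print('start fin y (TCP frame) ',.0325+(-.022+i[1]*.0005+.012),r.max(),i)
E
```

```text
start fin y (TCP frame)  0.036000000000000004 0.99585634 (np.int64(3), np.int64(27))
```

```bash
python3 -m jog '[[[0.008,0.041,0,0,0.1],[0,0,0,0,0.16],[0,0,0,0,0.16],[0,0,0,0,0.16]]]' 30
python3 - <<'E'
from h import *
o=sensors.get_obs();p=o['ee_pos'];y=np.radians(-10.8);c,s=np.cos(y),np.sin(y);print(c*p[0]+s*p[1],-s*p[0]+c*p[1],o['opening'])
W=lambda x,y,z:(c*x-s*y,s*x+c*y,z)
def m(img,z,xs,ys,cam='scene'):
    q=np.array([[proj(cam,W(x,y,z)) for y in ys] for x in xs],np.float32)
    return cv2.remap(img.astype(np.float32),q[...,0],q[...,1],cv2.INTER_CUBIC).mean(2)
S=np.mean([camera('scene').astype(float) for _ in range(3)],0)
xs=np.arange(.571,.587,.001);ys=np.arange(-.012,.016,.0005)
a=m(cv2.imread('pics/scene0.png'),.027,xs,ys+.036).astype(np.float32)
for n,S in(('s80',np.load('s80.npy')),('now',S)):
  b=m(S,.027,xs,np.arange(-.022,.026,.0005)-.044).astype(np.float32)
  r=cv2.matchTemplate(b,a[2:-2],cv2.TM_CCOEFF_NORMED);i=np.unravel_index(r.argmax(),r.shape)
  print(n,'travel',.036-(-.044-.022+.012+i[1]*.0005),r.max())
E
```

```text
time: 11.3
ee_pos: [0.5353, -0.1483, 0.0425]
tcp_rot: [-179.4, 0.0, 169.2]
wrist_force: [-0.2, 6.3, 2.6]
opening: 0.0139
grasp_force: 2.7
0.5536443535994251 -0.04535021404003571 0.013930950608150566
s80 travel 0.0835 0.99204695
now travel 0.08 0.9814517
```

The leg is now at 80 mm of travel, matching the index at about 80 mm, and leans on one finger. Next I push the lever back.

```bash
python3 -m jog '[[[-0.098,0.019,0,0,0.16],[-0.098,0.019,0,0,0.16],[-0.098,0.019,0,0,0.16],[-0.098,0.019,0,0,0.16],[-0.098,0.019,0,0,0.16],[-0.098,0.019,0,0,0.16],[-0.098,0.019,0,0,0.16],[-0.098,0.019,0,0,0.16]]]'
python3 -m jog '[[[-0.098,0.019,0,0,0.16],[-0.098,0.019,0,0,0.16],[-0.098,0.019,0,0,0.16],[-0.06,0.011,0,0,0.16],[0,0,0,0,0.16]]]'
python3 - <<'E'
from h import *
o=sensors.get_obs();p=o['ee_pos'];y=np.radians(-10.8);c,s=np.cos(y),np.sin(y);print(c*p[0]+s*p[1],-s*p[0]+c*p[1],o['opening'])
E
```

```text
time: 12.25
ee_pos: [0.4971, -0.141, 0.0429]
tcp_rot: [-179.4, 0.1, 169.2]
wrist_force: [4.4, 4.9, 1.0]
opening: 0.0137
grasp_force: 2.7
time: 12.75
ee_pos: [0.4801, -0.1378, 0.0437]
tcp_rot: [-179.4, 0.3, 169.2]
wrist_force: [5.0, 5.2, 4.8]
opening: 0.0136
grasp_force: 3.7
0.4974453827398405 -0.045416285093799774 0.013600584818305474
```

```bash
for k in 1 2 3; do :; done; python3 -m jog '[[[-0.039,0.0075,0,0,0.16],[-0.039,0.0075,0,0,0.16],[-0.039,0.0075,0,0,0.16],[0,0,0,0,0.16]]]'
python3 -m jog '[[[-0.039,0.0075,0,0,0.16],[0,0,0,0,0.16]]]'
```

```text
time: 13.15
ee_pos: [0.4758, -0.137, 0.0443]
tcp_rot: [-179.4, 0.4, 169.2]
wrist_force: [11.0, 4.2, 4.1]
opening: 0.0134
grasp_force: 6.5
time: 13.35
ee_pos: [0.4753, -0.1369, 0.0445]
tcp_rot: [-179.4, 0.6, 169.2]
wrist_force: [18.6, 1.0, -0.8]
opening: 0.0138
grasp_force: 11.6
```

Run:
```python
from h import *
s=np.mean([camera('scene').astype(float) for _ in range(2)],0);np.save('sc.npy',s)
a=cv2.resize(s[145:205,250:330],None,fx=10,fy=10,interpolation=cv2.INTER_CUBIC)
cv2.imwrite('pics/c6.png',np.clip(a*2.2,0,255).astype(np.uint8))
o=sensors.get_obs();p=o['ee_pos'];y=np.radians(-10.8);c,s=np.cos(y),np.sin(y);print(c*p[0]+s*p[1],-s*p[0]+c*p[1],o['wrist_force'])
```

```text
0.49248186740731986 -0.045485226022005526 [17.93555244  1.82434767 -0.06694743]
```

View pics/c6.png

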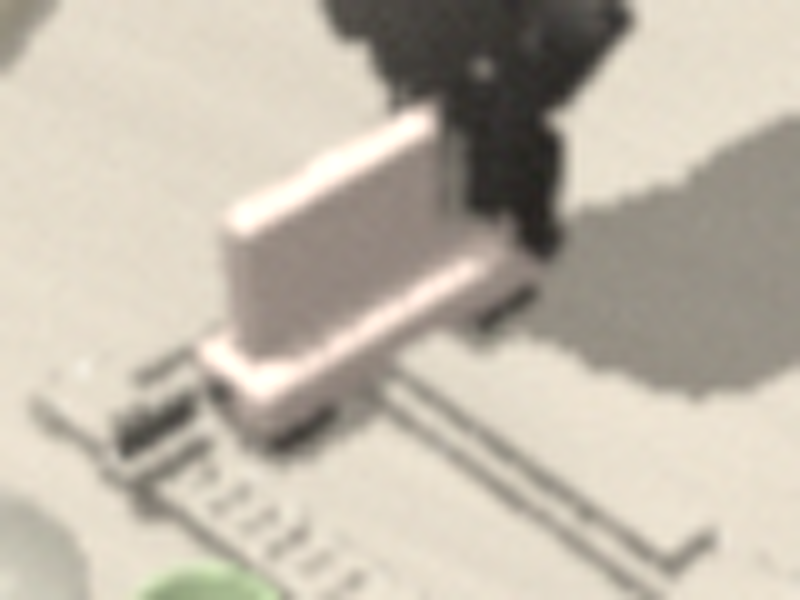

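The fingers are at the fin's near end with the lever pressed about upright or back. The fingertips touch low, near the pivot, where leverage is poor, so I'll raise them 11 mm and push on until the force climbs firmly.

```bash
python3 -m jog '[[[0.02,-0.004,0.11,0,0.16],[0,0,0.11,0,0.16],[0,0,0,0,0.16]]]'
python3 -m jog '[[[-0.039,0.0075,0,0,0.16],[-0.039,0.0075,0,0,0.16],[0,0,0,0,0.16]]]'
python3 -m jog '[[[-0.039,0.0075,0,0,0.16],[-0.039,0.0075,0,0,0.16],[0,0,0,0,0.16]]]'
```

```text
time: 13.75
ee_pos: [0.4737, -0.1366, 0.0543]
tcp_rot: [-179.4, 0.3, 169.2]
wrist_force: [7.5, 3.5, 1.4]
opening: 0.0138
grasp_force: 5.7
time: 14.05
ee_pos: [0.4729, -0.1365, 0.0546]
tcp_rot: [-179.4, 0.7, 169.2]
wrist_force: [26.0, 0.9, -10.3]
opening: 0.0136
grasp_force: 14.3
time: 14.35
ee_pos: [0.4722, -0.1364, 0.0552]
tcp_rot: [-179.4, 1.0, 169.2]
wrist_force: [42.1, -2.7, -19.3]
opening: 0.014
grasp_force: 20.9
```

Now it is stiff: 42 N at x −32 mm on the leg, as predicted for the stop. I'll ease off slightly and regrip the fin, compensating the re-centring by 1.2 mm.

```bash
python3 -m jog '[[[0.049,-0.0094,0,0,0.16],[0.0022,0.012,0,0,0.1],[0.0022,0.012,0,0,0.1],[0,0,0,0,0.1],[0,0,0,0,0.1],[0,0,0,0,0.1]]]' 60
python3 - <<'E'
from h import *
o=sensors.get_obs();p=o['ee_pos'];y=np.radians(-10.8);c,s=np.cos(y),np.sin(y);print(c*p[0]+s*p[1],-s*p[0]+c*p[1],o['opening'])
W=lambda x,y,z:(c*x-s*y,s*x+c*y,z)
def m(img,z,xs,ys,cam='scene'):
    q=np.array([[proj(cam,W(x,y,z)) for y in ys] for x in xs],np.float32)
    return cv2.remap(img.astype(np.float32),q[...,0],q[...,1],cv2.INTER_CUBIC).mean(2)
S=np.mean([camera('scene').astype(float) for _ in range(3)],0)
xs=np.arange(.571,.587,.001);ys=np.arange(-.012,.016,.0005)
a=m(cv2.imread('pics/scene0.png'),.027,xs,ys+.036).astype(np.float32)
b=m(S,.027,xs,np.arange(-.022,.026,.0005)-.044).astype(np.float32)
r=cv2.matchTemplate(b,a[2:-2],cv2.TM_CCOEFF_NORMED);i=np.unravel_index(r.argmax(),r.shape)
print('travel',.036-(-.044-.022+.012+i[1]*.0005),r.max())
A=cv2.resize(S[140:205,255:320],None,fx=9,fy=9,interpolation=cv2.INTER_CUBIC)
cv2.imwrite('pics/c7.png',np.clip(A*2.2,0,255).astype(np.uint8))
E
```

```text
time: 14.95
ee_pos: [0.4729, -0.1352, 0.0553]
tcp_rot: [-179.4, 0.8, 169.2]
wrist_force: [29.7, -1.3, -11.0]
opening: 0.0107
grasp_force: 73.0
0.4898981495726808 -0.04421785812586648 0.010709535837434149
travel 0.08 0.9774537
```

View pics/c7.png

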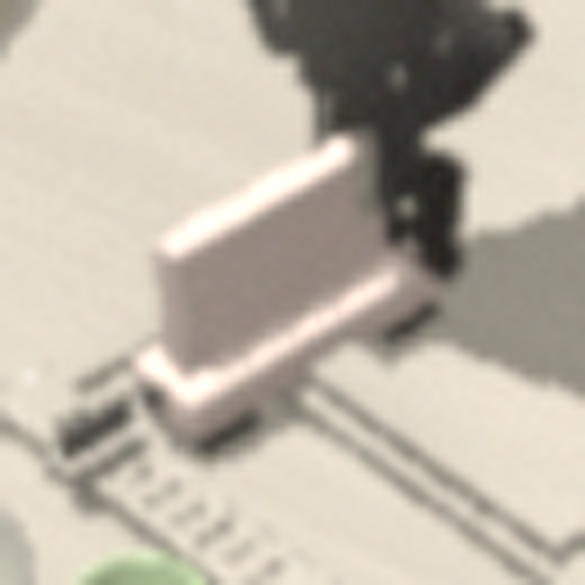

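The lever leans back off the fin at about (440,210). The pointer at (152,398) is in line with the clip blade, which runs (65,440)–(130,405). The leg is still held at 80 mm of travel with 73 N of grip.

```bash
python3 -c "
from workcell import ticket
print(ticket.job_done())"
```

```text
the job is handed in; nothing more can be done
None
```

The job is handed in: the leg is gripped at about 80 mm of travel, where I measured the index to within a millimetre or two, and the lever is pushed back firmly to its stop; the hand-in gave no verdict.

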